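# Lengthen the cake-bagging cradle to its far hole

### The arm

A 7-joint arm with a two-finger parallel gripper is mounted at the origin on the work surface. World frame = base frame: x ahead of the robot, y to its left, z up, the work surface at z = 0. Lengths are in mm, angles in rad, forces in N, time in s.
With the tool pointing down it reaches from about 400 to 875 mm from the base axis. Payload 4.4 kg.
Tool frame: the origin (TCP) lies on the centre line of the jaws, within the pads' length; the fingertips stand 14 mm ahead of it and the grasp point (between the pads) lies 5 mm behind it; z points along the fingers, x is the direction in which the jaws open and shut, and the axes are right-handed (so a half turn about z gives the same grasp; the last joint's range is limited). The gripper opens to 85 mm and grips with 20 to 120 N. Pads are 22 mm wide; open, the fingers measure 114 mm over their backs; the gripper's body (76 mm by 85 mm) begins 54 mm behind the grasp point. The pads swing forward as they close: fully open they stand 13 mm farther back than shut.
Start: joints at [1.255, 0.628, 0.038, 1.517, -0.027, 0.996, -0.02], TCP at [160.713, -629.832, 245.313] pointing down, gripper open.
Joint ranges: [-3.06, 3.06], [-0.37, 2.12], [-1.25, 1.32], [0.18, 2.47], [-1.1, 4.24], [0.23, 1.98], [-2.94, 2.94]. Speed limits (rad/s): [2.57, 2.57, 3.14, 3.14, 3.14, 3.14, 3.14].

### API

Orientations are given as [roll, pitch, yaw] about the fixed x, y, z axes, in that order (R = Rz(yaw) Ry(pitch) Rx(roll)).
In Python, from cell import ctrl gives the robot as it stands.
- The arm moves only by the tool send_rows, never from a script. Its argument "commands" is a list of rows, each a list of 5 numbers: the finger opening in mm, from 0 to 85.4, then the shift along the tool's x, y, z in mm, then the turn about the tool's z in degrees. In form: [[grip, x, y, z, roll], ...]. A call has 1 to 5 rows; each row is the pose to reach, as a shift and turn from the pose measured when the call began, along the tool's axes at that moment; what a row does not reach only later rows make up. A row lasts 1/10 s, in which the tool goes at most 50 mm and 8.59 degrees, less where a joint would pass 70% of its speed; a pose out of reach is approached as far as the arm can. A call with a gripper value outside its range is refused whole. The fingers move at their own pace and stop on an object; the grip force is fixed at half the most. Time passes only in rows, so rows that repeat a pose let the fingers close. It gives the time, the measured TCP pose, the force and the opening at its end, in the units of the state.
- ctrl.read_state(): the state, without advancing time (a new reading comes with each control period).
- ctrl.get_image(name): name is "side" or "top" or "wrist"; returns the picture (480x640x3 uint8, red, green, blue); there is no depth.
- ctrl.camera_params(name): a dict with "fx", "fy", "cx", "cy" (pixels), "cam_to_world" (4x4, takes a point from camera to world coordinates). Camera axes: x right, y down, z forward; pixel columns grow to the right and rows downward; lengths in mm; the calibration is good to about 2 mm. A picture is of the moment at which its call begins: read the wrist's pose just before it. camera_params takes no time and is no camera call; for the wrist camera it gives the pose at the moment of the call.
- ctrl.finish_job(): hands the job in, once; it reports no verdict.
The state is a dict: "clock": time; "qpos": joint angles; "qd": joint speeds; "tau": joint torques, N m; "eef_pos": TCP position; "tool_rot": TCP orientation; "force": force on the tool from outside, world axes, zero at the start; "torque": the same for the moment, N m; "width": finger opening in mm.
Only numpy, scipy, OpenCV 4.12 (cv2) and the standard library are available. Lean on these libraries where they do the work, as an engineer would, in place of code of your own. Each camera call takes 0.05 s, during which the arm holds its last target.

### The job

The cradle that lines up cakes for bagging has to take one more cake: press the spring button on its square tube down until it is free of the first hole, slide it along the tube towards the moving fence, and leave it popped fully up through the far hole, so that the fence is locked in its longer setting. Be gentle with the button and fence (never more than 25 N on them), and do not disturb the two small cakes standing in the cradle.

Things in the scene. Friction and masses are not known exactly. Their poses are not given: they have to be found in the camera images.
- cradle: Fixed cradle: aluminium base plate 180 x 360 x 6 mm (x -45 to 135, y -155 to 205 mm) carrying a level square steel tube along its y axis, 36 x 36 mm, y -144 to 60 mm, top face 66 mm above the table. Origin: on the table, straight below the tube's centre line; z up. An upright fixed fence plate, 80 mm high, stands at y -75, x 32 to 132 mm. An inner tube comes out of the +y end.
- sleeve_end (a point): On the tube's centre line at its +y end (cradle y +60 mm), level with its top face. A dark-sided steel sleeve, 42 mm wide, 74 mm long, top flush with the tube's, is clamped near here and holds the far hole. A slot 10.5 mm wide runs along the top from the first hole, through the far hole and on to the sleeve's end. Both holes: windows 18 x 18 mm, wall 3 mm thick.
- first_hole (a point): Centre of the first hole, level with the tube's top face, at cradle y -40 mm, axes as the cradle's. The far hole's centre lies 58 to 78 mm from here towards +y of the cradle, at a different place each time and not measured: find it by feel or by sight.
- button_top (a point): Centre of the button's flat top: a round steel cap, 18 mm across, 6 mm thick, on a 9 mm stem through the slot, over a 15 x 15 mm collar that fills a hole with 1.5 mm play either way. Popped up, the cap's top is 16 mm above the tube's top face. Pressed 5 mm the collar is free of the wall. Let go between holes, the wall keeps it 5 mm down; it pops up by itself when the collar comes inside a hole.
- button (a joint): How far the button is pressed down, m: 0 popped fully up, about 0.005 held under the wall, 0.009 bottomed (cap still 1 mm clear of the tube). Spring: 3 N to start, 6 N at 5 mm, 8.4 N at 9 mm. Bottomed, or caught at a hole's edge, it is rigid.
- runner (a joint): How far inner tube, button and moving fence (one piece along the tube) have slid out towards +y of the cradle, m: about 0 with the button in the first hole, 0.058 to 0.078 in the far hole, end stop 0.092. Friction about 2 N, some 1 N more while the button drags under the wall; it stays where it is left. It can be pushed by the cap, from its side or its top, or by the fence.
- fence_top (a point): Middle of the top edge of the moving fence, an upright aluminium plate 130 mm (cradle x) x 5 mm x 74 mm high on the end of the inner tube; its top is 84 mm above the table.
- cake_a: Small cake standing on the base plate beside the tube, 66 mm across, 74 mm high; origin at the centre of its underside. Leave it alone.
- cake_b: A second small cake, like cake_a, between it and the moving fence. Leave it alone.

How it is judged:
By the outcome, as a careful person would: the job done as asked, in the order asked, and still so for the second after the job is handed in, with the robot touching nothing.
It also fails if it takes over 56 s, if anything falls off the work surface, if the arm or the gripper's body presses on something with over 40 N, if the wrist force passes 120 N, or if a joint passes its speed limit or range.

## Working session

There is one attempt and no reset: what is moved stays moved. The work goes in short steps, Python scripts to look and compute and a tool call to move; the robot and the scene stay as the last step left them, time stands still between calls to the robot, and variables do not carry over. Pictures are saved under pics/ and viewed, and the job is handed in when it is done.

Besides the shell and the picture viewer there is one more tool, called after "Emit:" by a JSON object that holds its "op" and its "data", one argument or row to a line. send_rows: Moves the arm, as the interface text tells. Its arguments: {"type":"object","properties":{"commands":{"type":"array"}},"required":["commands"]}

```bash
mkdir -p pics; ls
python3 - <<'E'
from cell import ctrl
import cv2,numpy as np
np.set_printoptions(precision=4,suppress=True)
s=ctrl.read_state();print(s)
for n in("side","top","wrist"):
    p=ctrl.camera_params(n);print(n,p)
    cv2.imwrite(f"pics/{n}0.png",ctrl.get_image(n)[:,:,::-1])
E
```

```text
pics
{'clock': 0.0, 'qpos': array([ 1.2552,  0.6294,  0.0384,  1.5184, -0.027 ,  0.9963, -0.02  ]), 'qd': array([-0.0015,  0.0019, -0.0006,  0.0011,  0.0005,  0.0002, -0.0001]), 'tau': array([  0.    , -56.3397,   1.2259, -19.3447,   0.0109,   0.0104,
         0.    ]), 'eef_pos': array([ 160.5641, -629.2049,  244.348 ]), 'tool_rot': array([ 3.1416,  0.002 , -1.321 ]), 'force': array([-0.0218, -0.3077, -0.6648]), 'torque': array([ 0.0053,  0.0087, -0.0243]), 'width': 85.41401724507958}
side {'fx': 552.9234314403152, 'fy': 552.9234314403152, 'cx': 305.3859163464156, 'cy': 244.6176644056955, 'cam_to_world': array([[   0.968 ,   -0.1163,    0.2223,  425.4058],
       [  -0.2507,   -0.4798,    0.8408, -483.3425],
       [   0.0088,   -0.8696,   -0.4936,  393.3578],
       [   0.    ,    0.    ,    0.    ,    1.    ]])}
top {'fx': 625.1145047644546, 'fy': 625.1145047644546, 'cx': 321.0707782367401, 'cy': 238.94595132936888, 'cam_to_world': array([[  0.0009,  -0.9738,   0.2276, 398.4488],
       [ -1.    ,  -0.001 ,  -0.0003,  72.9583],
       [  0.0006,  -0.2275,  -0.9738, 853.7886],
       [  0.    ,   0.    ,   0.    ,   1.    ]])}
wrist {'fx': 427.22011259451494, 'fy': 427.22011259451494, 'cx': 324.9952152204407, 'cy': 244.2712789757439, 'cam_to_world': array([[   0.2475,   -0.9208,   -0.3013,  237.5057],
       [  -0.9689,   -0.2358,   -0.0751, -610.2816],
       [  -0.0019,    0.3105,   -0.9506,  372.5041],
       [   0.    ,    0.    ,    0.    ,    1.    ]])}
```

View pics/side0.png

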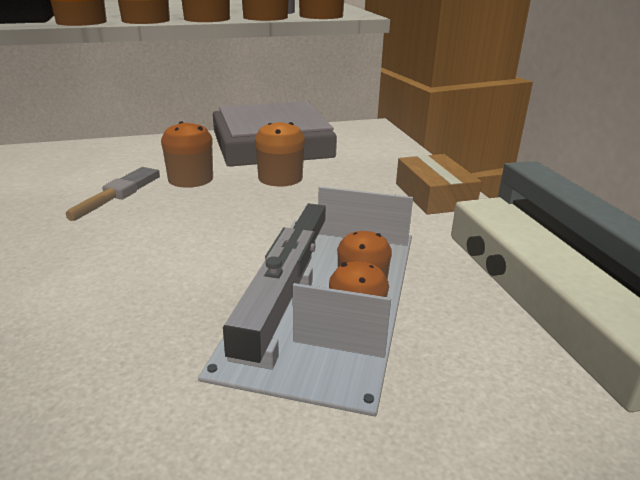

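View pics/top0.png

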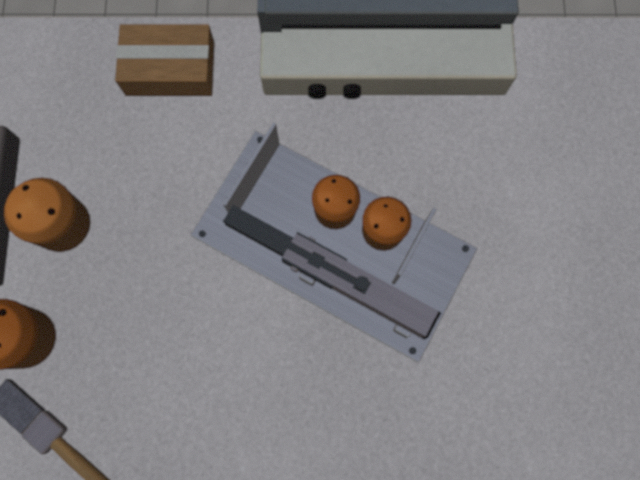

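Side view: the cradle has its button near (273,270) px and the two cakes between the fences. Top view: the moving fence is near (252,168), the button cap near (362,284), and a dark square near (316,260) is probably the far hole. I'll enlarge both.

Run:
```python
import cv2
a=cv2.imread("pics/top0.png")[190:350,210:460]; cv2.imwrite("pics/topz.png",cv2.resize(a,None,fx=3.2,fy=3.2,interpolation=cv2.INTER_CUBIC))
a=cv2.imread("pics/side0.png")[190:370,215:335]; cv2.imwrite("pics/sidez.png",cv2.resize(a,None,fx=3.3,fy=3.3,interpolation=cv2.INTER_CUBIC))
```

```text
(no output)
```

View pics/topz.png

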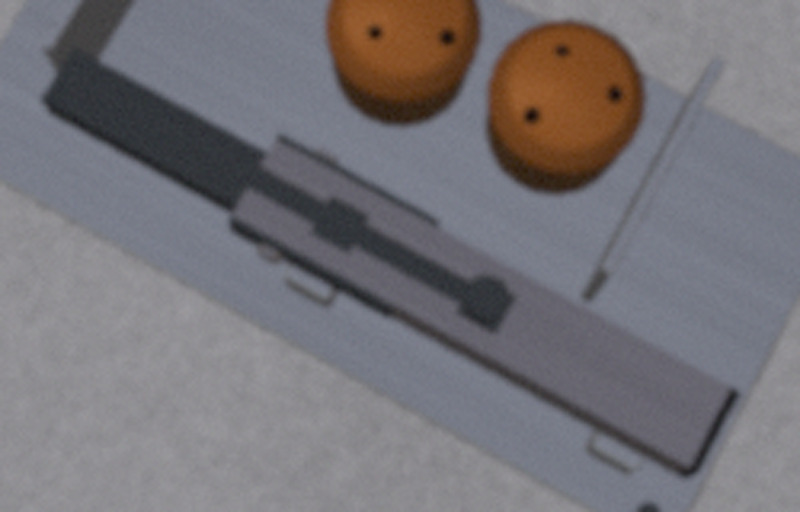

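View pics/sidez.png

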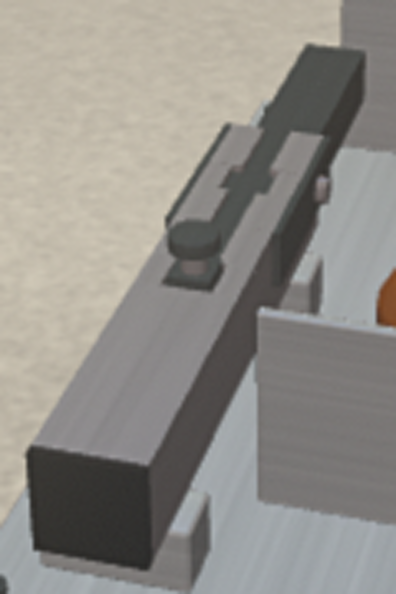

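```bash
cat > h.py <<'E'
from cell import ctrl
import cv2,numpy as np
np.set_printoptions(precision=2,suppress=True)
def ray(n,u,v,p=None):
    p=p or ctrl.camera_params(n);T=p["cam_to_world"]
    d=T[:3,:3]@np.array([(u-p["cx"])/p["fx"],(v-p["cy"])/p["fy"],1]);return T[:3,3],d
def onz(n,u,v,z,p=None):
    o,d=ray(n,u,v,p);return o+d*(z-o[2])/d[2]
E
python3 - <<'E'
from h import *
t=lambda x,y,z:onz("top",x/3.2+210-.35,y/3.2+190-.35,z)
s=lambda x,y,z:onz("side",x/3.3+215-.35,y/3.3+190-.35,z)
for k,f,x,y,z in [("sl L",t,278,138,66),("sl R",t,233,222,66),("nearA",t,735,390,66),("nearB",t,690,470,66),("far",t,340,223,66),("first low corner",t,497,330,66),("first right",t,515,297,66),("cap",t,490,293,82),
 ("s nearL",s,28,450,66),("s nearR",s,152,466,66),("s sl L",s,229,124,66),("s sl R",s,325,134,66),("s far",s,248,180,66),("s cap",s,194,237,82),
 ("s first",s,194,275,66)]:
    print(k,f(x,y,z))
E
```

```text
sl L [590.73 104.53  66.  ]
sl R [556.   122.25  66.  ]
nearA [488.78 -76.44  66.  ]
nearB [457.54 -57.56  66.  ]
far [555.64  79.3   66.  ]
first low corner [512.47  16.93  66.  ]
first right [525.69   9.57  66.  ]
cap [524.68  20.58  82.  ]
s nearL [457.55 -59.02  66.  ]
s nearR [490.85 -74.79  66.  ]
s sl L [557.72 123.93  66.  ]
s sl R [591.47 107.39  66.  ]
s far [554.9   79.67  66.  ]
s cap [522.78  19.42  82.  ]
s first [522.87  21.41  66.  ]
```

The two views agree to about 2 mm. The tube axis lies at about 61° in world, the cap is near (523.7, 20), and the far hole near (555.3, 79.5), which is about 67 mm away and within 58–78. I'll close the gripper and align tool -y with cradle +y.

```bash
cat >> h.py <<'E'
from scipy.spatial.transform import Rotation as R
def rel(target):
    s=ctrl.read_state();M=R.from_euler('xyz',s["tool_rot"]).as_matrix()
    return M.T@(np.array(target)-s["eef_pos"])
E
python3 - <<'E'
from h import *
print(rel([523.5,20.5,150]))
E
```

```text
[-539.84 -512.31   95.39]
```

Emit:
{"op": "send_rows", "data": {
  "commands": [
    [0,-35,-33,0,-8],
    [0,-70,-66,0,-16],
    [0,-105,-100,0,-24],
    [0,-140,-133,0,-32],
    [0,-175,-166,0,-40]
  ]
}}

```text
clock: 0.65
eef_pos: [278.8, -416.9, 244.8]
tool_rot: [-3.141, 0.001, -0.617]
force: [1.2, -0.8, 1.2]
width: 12.2
```

Run:
```python
from h import *
s=ctrl.read_state();print(s["clock"],s["eef_pos"],np.degrees(s["tool_rot"]),rel([523.5,20.5,150]))
```

```text
0.65 [ 278.78 -416.92  244.82] [-179.95    0.06  -35.37] [ -53.54 -498.26   95.35]
```

Emit:
{"op": "send_rows", "data": {
  "commands": [
    [0,-5,-49,0,-6],
    [0,-10,-98,0,-6],
    [0,-16,-147,0,-6],
    [0,-21,-196,10,-6],
    [0,-26,-244,20,-6]
  ]
}}

```text
clock: 1.15
eef_pos: [399.6, -201.2, 225.2]
tool_rot: [-3.141, -0.0, -0.513]
force: [0.5, -1.4, -0.3]
width: -0.1
```

Run:
```python
from h import *
s=ctrl.read_state();print(s["clock"],s["eef_pos"],np.degrees(s["tool_rot"]),rel([523.5,20.5,150]))
```

```text
1.15 [ 399.62 -201.24  225.17] [-179.94   -0.02  -29.39] [  -0.89 -253.91   75.44]
```

Emit:
{"op": "send_rows", "data": {
  "commands": [
    [0,0,-45,15,0.5],
    [0,0,-90,30,0.5],
    [0,0,-135,45,0.5],
    [0,-1,-175,55,0.5],
    [0,-1,-190,55,0.5]
  ]
}}

```text
clock: 1.65
eef_pos: [493.0, -30.4, 169.2]
tool_rot: [-3.139, 0.002, -0.516]
force: [-0.2, -0.1, -0.5]
width: -0.3
```

Run:
```python
from h import *
import pickle
s=ctrl.read_state();p=ctrl.camera_params("wrist");im=ctrl.get_image("wrist")
print(s["clock"],s["eef_pos"],np.degrees(s["tool_rot"]),rel([523.5,20.5,150]),s["force"])
cv2.imwrite("pics/w1.png",im[:,:,::-1]);pickle.dump(p,open("w1.pkl","wb"))
```

```text
1.65 [493.05 -30.35 169.17] [-179.84    0.09  -29.54] [  0.93 -58.16  20.07] [-0.18 -0.1  -0.53]
```

View pics/w1.png

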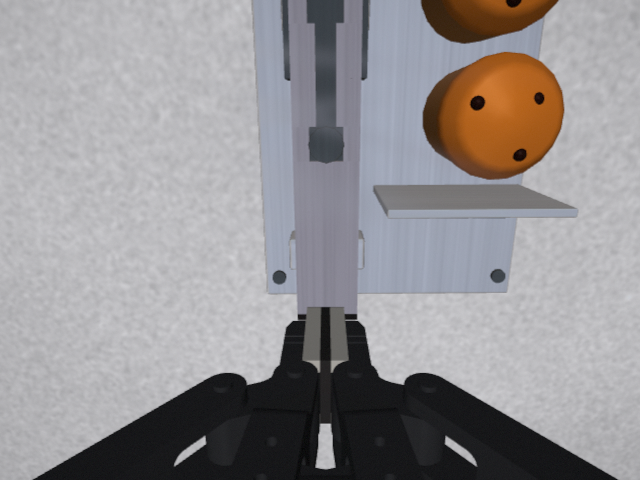

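Run:
```python
from h import *
import pickle
p=pickle.load(open("w1.pkl","rb"))
im=cv2.imread("pics/w1.png")
cv2.imwrite("pics/w1z.png",cv2.resize(im[0:175,270:385],None,fx=3.4,fy=3.4,interpolation=cv2.INTER_CUBIC))
g=im.sum(2)/3
print(g[:170:2,313].astype(int));print(g[:170:2,339].astype(int))
```

```text
[ 63  63  63  63  63  64  64  64  63  63  64  73 134 132 133 134 135 133
 133 135 134 135 135 135 134 136 135 136 135 136 136 135 136 136 137 138
 136 138 136 136 135 136 135 136 137 136 137 137 137 136 137 139 139 138
 138 137 138 137 139 136 139 138 138 128  79  78  70  70  68  68  67  66
  66  66  65  66  68  68  65  72  82 139 138 138 139]
[ 64  63  63  64  63  64  64  65  63  65  63  79 135 135 136 135 136 137
 136 137 137 138 139 136 137 136 137 137 139 138 137 137 138 138 140 141
 139 140 140 139 138 139 139 139 141 140 140 141 140 140 140 140 140 140
 141 141 141 141 140 141 140 141 140 130  88  89  83  83  82  78  75  71
  70  68  69  67  67  66  62  67  77 134 134 137 135]
```

View pics/w1z.png

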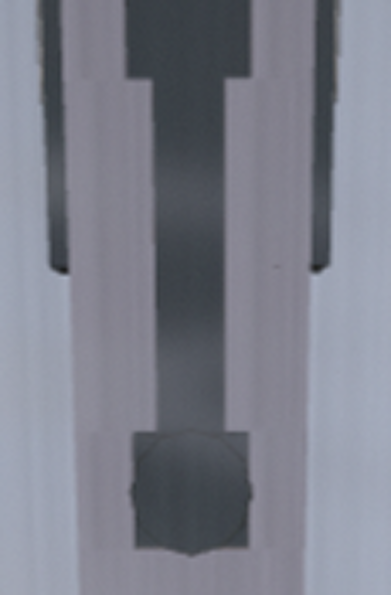

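Run:
```python
from h import *
import pickle
p=pickle.load(open("w1.pkl","rb"))
P={k:onz("wrist",u,v,z,p) for k,u,v,z in [("farN",325.5,22.8,66),("firF",326,126.8,66),("firN",326,161,66),("cap",326,144.8,82),("slL",285,79,66),("tubeL",290.5,79,66),("tubeR",360.8,79,66),("nearL",298.5,316,66),("nearR",356.5,316,66)]}
for k in P:print(k,P[k],rel(P[k]))
print("hole len",np.linalg.norm(P["firF"]-P["firN"]),"far dist",np.linalg.norm(P["farN"]-P["firF"])+18)
print(np.linalg.norm(P["tubeL"]-P["tubeR"]))
```

```text
farN [550.84  71.83  66.  ] [  -0.52 -115.96  104.3 ]
firF [526.97  29.11  66.  ] [ -0.26 -67.03 104.1 ]
firN [518.27  13.73  66.  ] [ -0.26 -49.35 104.03]
cap [523.09  22.31  82.  ] [ -0.3  -59.25  88.07]
slL [520.41  59.66  66.  ] [-21.01 -90.38 104.2 ]
tubeL [522.83  58.28  66.  ] [-18.23 -90.38 104.2 ]
tubeR [553.78  40.76  66.  ] [ 17.34 -90.36 104.19]
nearL [458.45 -58.45  66.  ] [-16.8   42.93 103.66]
nearR [488.84 -75.66  66.  ] [ 18.13  42.94 103.65]
hole len 17.67773367152263 far dist 66.93133827298658
35.56627139265477
```

Wrist view: the first hole spans rows 127–161 (17.7 mm against 18 nominal), the cap centre is at (326,145), and the far hole's near edge is at row 23. That puts the far hole about 67 mm from the first hole, which agrees with the top view. Next I go above the cap.

Emit:
{"op": "send_rows", "data": {
  "commands": [
    [0,0,-30,20,0.5],
    [0,0,-58,40,0.5],
    [0,0,-58,60,0.5],
    [0,0,-58,68,0.5],
    [0,0,-58,68,0.5]
  ]
}}

```text
clock: 2.2
eef_pos: [521.4, 19.2, 101.3]
tool_rot: [-3.14, 0.002, -0.525]
force: [-0.5, -1.1, -0.0]
width: 0.4
```

Run:
```python
from h import *
s=ctrl.read_state();print(s["clock"],s["eef_pos"],np.degrees(s["tool_rot"]),rel([523.1,22.3,96]),s["force"])
```

```text
2.2 [521.41  19.19 101.31] [-179.92    0.13  -30.1 ] [-0.08 -3.53  5.31] [-0.54 -1.08 -0.01]
```

Emit:
{"op": "send_rows", "data": {
  "commands": [
    [0,0,-3,1,-0.8],
    [0,0,-3,3,-0.8],
    [0,0,-3,5,-0.8],
    [0,0,-3,6,-0.8],
    [0,0,-3,7,-0.8]
  ]
}}

```text
clock: 2.7
eef_pos: [523.1, 21.4, 94.7]
tool_rot: [-3.14, 0.001, -0.512]
force: [-0.5, -0.9, 4.1]
width: -0.2
```

Emit:
{"op": "send_rows", "data": {
  "commands": [
    [0,0,0,2,0],
    [0,0,0,4,0],
    [0,0,0,6,0],
    [0,0,0,6.5,0],
    [0,0,0,6.5,0]
  ]
}}

```text
clock: 3.2
eef_pos: [523.1, 21.3, 88.5]
tool_rot: [-3.14, 0.001, -0.512]
force: [-1.9, -0.2, 7.5]
width: 0.2
```

The button is pressed about 7.5 mm, and the 7.5 N reading fits its spring. Now I drag it towards the fence.

Emit:
{"op": "send_rows", "data": {
  "commands": [
    [0,0,-1,0.5,0],
    [0,0,-3,0.5,0],
    [0,0,-5,0.5,0],
    [0,0,-7,0.5,0],
    [0,0,-9,0.5,0]
  ]
}}

```text
clock: 3.7
eef_pos: [527.3, 28.7, 88.3]
tool_rot: [-3.141, 0.001, -0.512]
force: [-2.3, -1.4, 6.9]
width: -0.2
```

Run:
```python
from h import *
s=ctrl.read_state();print(s["clock"],s["eef_pos"],s["force"])
p=ctrl.camera_params("wrist");im=ctrl.get_image("wrist")
cv2.imwrite("pics/w2.png",im[:,:,::-1])
im=ctrl.get_image("side");cv2.imwrite("pics/s2.png",cv2.resize(im[150:390,195:425,::-1],None,fx=2.4,fy=2.4))
```

```text
3.7 [527.28  28.69  88.3 ] [-2.28 -1.42  6.91]
```

View pics/w2.png

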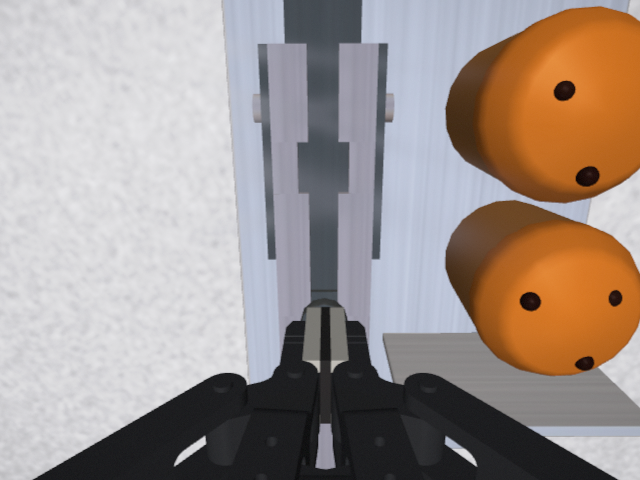

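View pics/s2.png

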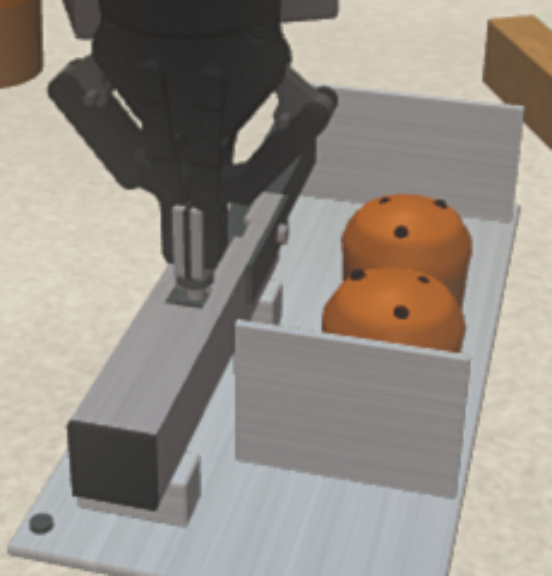

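The button is off the first hole: side zoom shows the hole open behind it at (185,297), and the cap moving with the fingertip. I'll keep dragging, stopping short of the far hole.

Emit:
{"op": "send_rows", "data": {
  "commands": [
    [0,0,-4,0,0],
    [0,0,-8,0,0],
    [0,0,-12,0,0],
    [0,0,-16,0,0],
    [0,0,-20,0,0]
  ]
}}

```text
clock: 4.3
eef_pos: [537.0, 46.1, 88.6]
tool_rot: [3.141, 0.001, -0.512]
force: [-2.1, -2.2, 7.4]
width: 0.2
```

Emit:
{"op": "send_rows", "data": {
  "commands": [
    [0,0,-4,0,0],
    [0,0,-8,0,0],
    [0,0,-12,0,0],
    [0,0,-16,0,0],
    [0,0,-20,0,0]
  ]
}}

```text
clock: 4.8
eef_pos: [546.4, 63.0, 88.9]
tool_rot: [3.14, 0.001, -0.512]
force: [-1.6, -0.7, 6.3]
width: 0.3
```

Run:
```python
from h import *
s=ctrl.read_state();print(s["clock"],s["eef_pos"],s["force"],rel([555.3,79.5,88]))
im=ctrl.get_image("wrist")
cv2.imwrite("pics/w3.png",im[:,:,::-1])
im=ctrl.get_image("side");cv2.imwrite("pics/s3.png",cv2.resize(im[150:390,195:425,::-1],None,fx=2.4,fy=2.4))
```

```text
4.8 [546.38  62.99  88.87] [-1.59 -0.72  6.31] [ -0.32 -18.77   0.84]
```

View pics/w3.png

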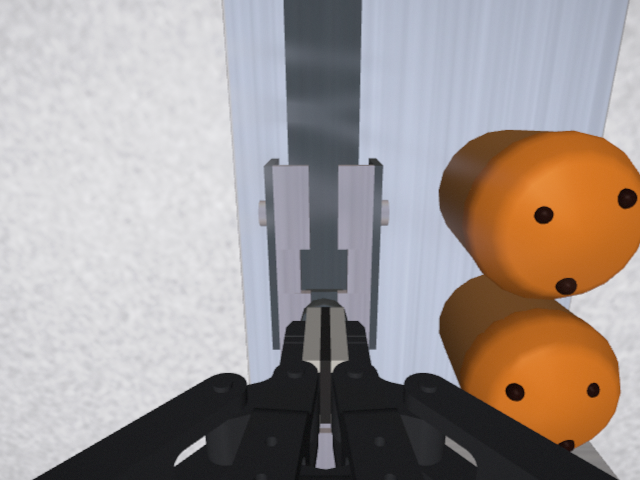

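View pics/s3.png

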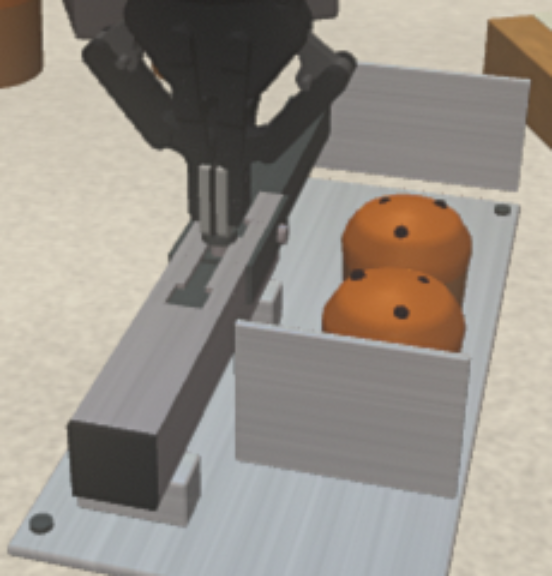

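The drag works: the runner is about 48 mm out, and the cap sits just short of the far hole (wrist view rows 248–292). I'll drag about 10 mm more, lift, and push the last part from the cap's side so it can pop up.

Emit:
{"op": "send_rows", "data": {
  "commands": [
    [0,0,-3,0.5,0],
    [0,0,-6,0.5,0],
    [0,0,-9,0.5,0],
    [0,0,-11,0.5,0],
    [0,0,-11,0.5,0]
  ]
}}

```text
clock: 5.4
eef_pos: [552.3, 73.6, 88.8]
tool_rot: [3.141, 0.001, -0.511]
force: [-1.2, -1.1, 7.1]
width: -0.0
```

Emit:
{"op": "send_rows", "data": {
  "commands": [
    [0,0,0,-5,0],
    [0,0,0,-15,0],
    [0,0,12,-20,0],
    [0,0,26,-20,0],
    [0,0,28,-20,0]
  ]
}}

```text
clock: 5.9
eef_pos: [536.9, 45.9, 108.7]
tool_rot: [3.138, 0.002, -0.514]
force: [-0.4, -0.6, -0.2]
width: 0.2
```

Run:
```python
from h import *
import pickle
s=ctrl.read_state();print(s["clock"],s["eef_pos"],s["force"],np.degrees(s["tool_rot"]))
p=ctrl.camera_params("wrist");im=ctrl.get_image("wrist")
pickle.dump(p,open("w4.pkl","wb"))
cv2.imwrite("pics/w4.png",im[:,:,::-1])
```

```text
5.9 [536.89  45.91 108.69] [-0.36 -0.6  -0.2 ] [179.81   0.09 -29.47]
```

View pics/w4.png

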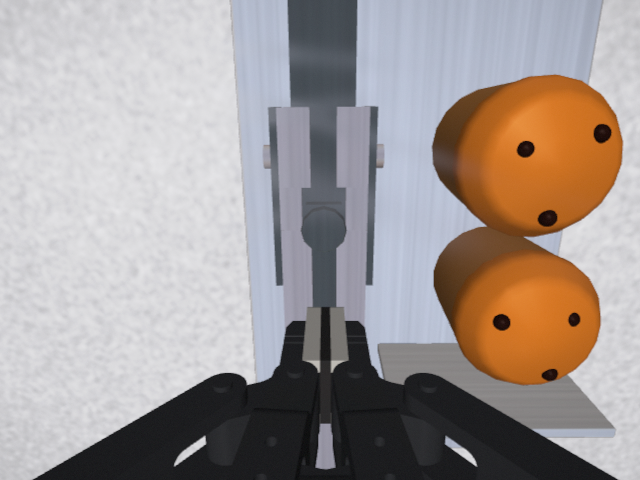

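Run:
```python
from h import *
import pickle
p=pickle.load(open("w4.pkl","rb"))
print("cap",rel(onz("wrist",323.5,229,77,p)),"holefar",rel(onz("wrist",324,187.5,66,p)))
print("capdia",np.linalg.norm(onz("wrist",301,229,77,p)-onz("wrist",346.5,229,77,p)))
```

```text
cap [ -0.83 -32.39  31.55] holefar [ -0.64 -46.59  42.52]
capdia 17.677180430189882
```

Wrist view: the cap centre is at (323,229), down under the wall (diameter 17.7 mm as expected), about 5 mm short of the far hole's centre. I'll lower behind it.

Emit:
{"op": "send_rows", "data": {
  "commands": [
    [0,0,2,10,0],
    [0,-0.5,2,20,0],
    [0,-0.5,2,24,0],
    [0,-0.5,0,24,0],
    [0,-0.5,-6,24,0]
  ]
}}

```text
clock: 6.45
eef_pos: [539.6, 52.1, 84.2]
tool_rot: [3.138, 0.002, -0.514]
force: [1.0, 0.2, 0.4]
width: -0.3
```

Emit:
{"op": "send_rows", "data": {
  "commands": [
    [0,0,-1,0,0],
    [0,0,-2,0,0],
    [0,0,-3,0,0],
    [0,0,-4,0,0],
    [0,0,-4,0,0]
  ]
}}

```text
clock: 6.95
eef_pos: [541.7, 55.7, 84.3]
tool_rot: [3.139, 0.002, -0.514]
force: [0.5, -0.5, 0.5]
width: -0.1
```

Run:
```python
from h import *
s=ctrl.read_state();print(s["clock"],s["eef_pos"],s["force"],np.degrees(s["tool_rot"]))
im=ctrl.get_image("wrist")
cv2.imwrite("pics/w5.png",im[:,:,::-1])
```

```text
6.95 [541.73  55.73  84.33] [ 0.51 -0.46  0.55] [179.83   0.11 -29.47]
```

View pics/w5.png

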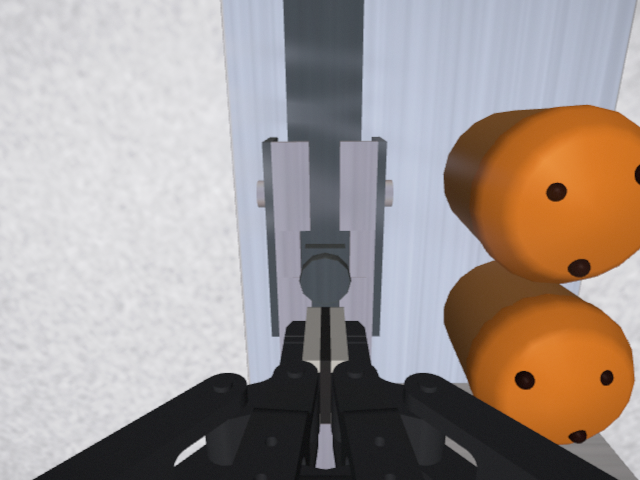

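Wrist view: the fingertip (row 307) is just behind the cap (rows 254–303). I'll creep in 1 mm steps.

Emit:
{"op": "send_rows", "data": {
  "commands": [
    [0,0,-1,0,0],
    [0,0,-2,0,0],
    [0,0,-3,0,0]
  ]
}}

```text
clock: 7.3
eef_pos: [542.9, 57.8, 84.3]
tool_rot: [3.138, 0.002, -0.515]
force: [-0.6, -1.9, 1.3]
width: 0.0
```

Emit:
{"op": "send_rows", "data": {
  "commands": [
    [0,0,-1,0,0],
    [0,0,-2,0,0]
  ]
}}

```text
clock: 7.5
eef_pos: [543.1, 58.3, 84.2]
tool_rot: [3.135, 0.003, -0.515]
force: [-1.3, -3.9, 2.4]
width: -0.1
```

Emit:
{"op": "send_rows", "data": {
  "commands": [
    [0,0,-0.7,0,0],
    [0,0,-1.4,0,0]
  ]
}}

```text
clock: 7.7
eef_pos: [543.4, 58.8, 84.1]
tool_rot: [3.134, 0.003, -0.516]
force: [-1.5, -3.7, 2.8]
width: 0.1
```

Run:
```python
from h import *
s=ctrl.read_state();print(s["clock"],s["eef_pos"],s["force"],np.degrees(s["tool_rot"]))
im=ctrl.get_image("wrist")
cv2.imwrite("pics/w6.png",im[:,:,::-1])
im=ctrl.get_image("side");cv2.imwrite("pics/s6.png",cv2.resize(im[220:300,255:335,::-1],None,fx=6,fy=6))
```

```text
7.7 [543.43  58.78  84.13] [-1.52 -3.72  2.82] [179.56   0.19 -29.57]
```

View pics/w6.png

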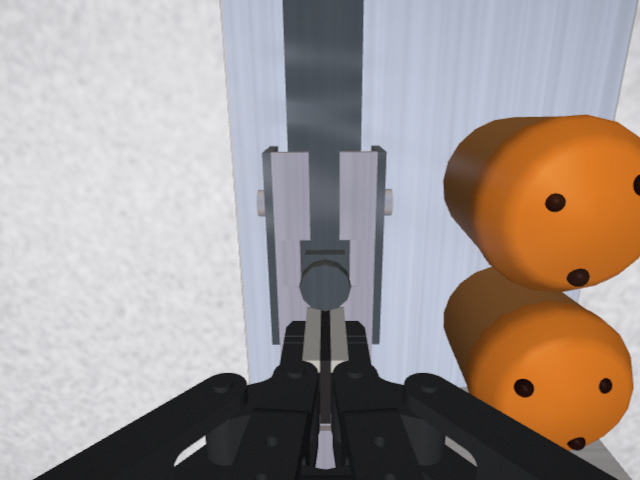

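The finger is in contact and the runner is at its friction limit (about 4 N). I'll push a little further per call, since each call restarts from the measured pose.

Emit:
{"op": "send_rows", "data": {
  "commands": [
    [0,0,-1.5,0,0],
    [0,0,-2.5,0,0],
    [0,0,-3.5,0,0]
  ]
}}

```text
clock: 8.1
eef_pos: [545.6, 62.7, 84.0]
tool_rot: [3.135, 0.003, -0.515]
force: [-0.8, -1.7, 0.3]
width: 0.1
```

Run:
```python
from h import *
import pickle
s=ctrl.read_state();print(s["clock"],s["eef_pos"],s["force"])
p=ctrl.camera_params("wrist");im=ctrl.get_image("wrist")
pickle.dump(p,open("w7.pkl","wb"))
cv2.imwrite("pics/w7.png",im[:,:,::-1])
im=ctrl.get_image("side");cv2.imwrite("pics/s7.png",cv2.resize(im[210:300,255:345,::-1],None,fx=6,fy=6))
```

```text
8.1 [545.62  62.72  84.03] [-0.85 -1.74  0.33]
```

View pics/w7.png

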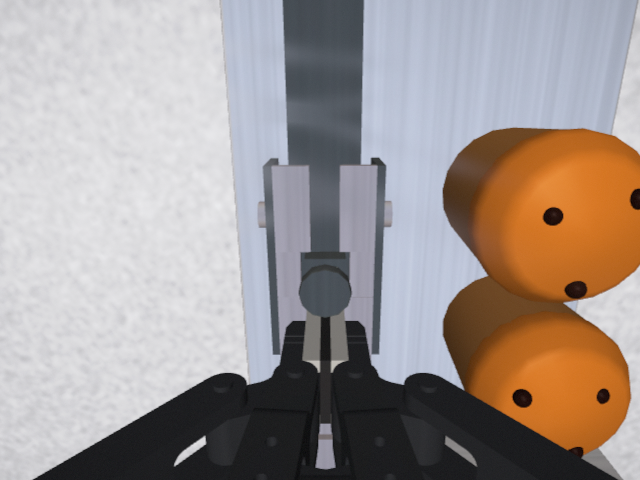

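View pics/s7.png

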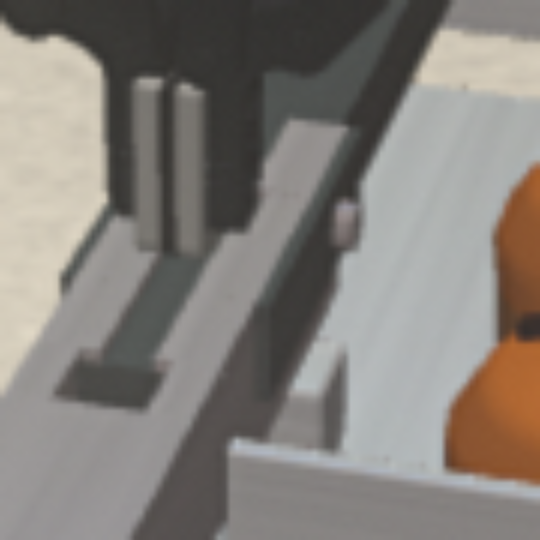

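Wrist view: the cap at (325,291) now overhangs the fingertip and looks larger, so it may have popped up. I'll back away level, lift, and check.

Emit:
{"op": "send_rows", "data": {
  "commands": [
    [0,0,4,0,0],
    [0,0,14,0,0],
    [0,0,20,-10,0],
    [0,0,24,-30,0],
    [0,0,24,-35,0]
  ]
}}

```text
clock: 8.7
eef_pos: [535.0, 41.3, 121.2]
tool_rot: [3.137, 0.0, -0.517]
force: [0.0, -0.2, -1.1]
width: -0.2
```

Run:
```python
from h import *
import pickle
s=ctrl.read_state();print(s["clock"],s["eef_pos"],s["force"])
p=ctrl.camera_params("wrist");im=ctrl.get_image("wrist")
pickle.dump(p,open("w8.pkl","wb"))
cv2.imwrite("pics/w8.png",im[:,:,::-1])
cv2.imwrite("pics/w8z.png",cv2.resize(im[90:290,250:400,::-1],None,fx=3,fy=3,interpolation=cv2.INTER_CUBIC))
```

```text
8.7 [535.    41.34 121.23] [ 0.04 -0.2  -1.09]
```

View pics/w8z.png

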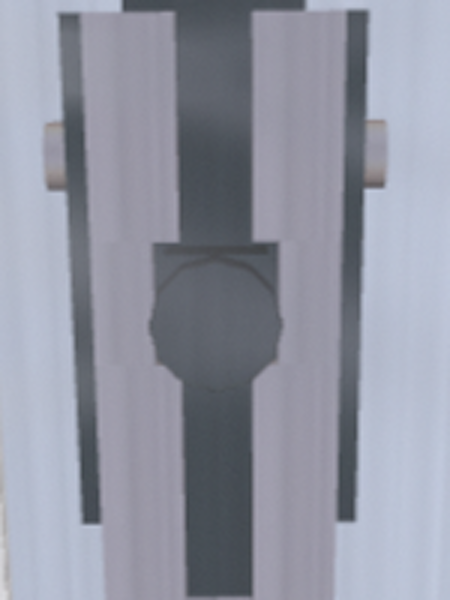

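Run:
```python
from h import *
import pickle
p=pickle.load(open("w8.pkl","rb"))
X=lambda x,y,z:onz("wrist",x/3+250-.33,y/3+90-.33,z,p)
for z in(77,82): print(z,np.linalg.norm(X(150,325,z)-X(283,325,z)),rel(X(216,323,z)))
a,b=X(216,242,66),X(216,366,66);print(np.linalg.norm(a-b),rel((a+b)/2))
```

```text
77 18.144491256644027 [ -1.65 -42.53  44.15]
82 17.61678343274714 [ -1.61 -43.58  39.15]
18.12014361686461 [ -1.72 -42.86  55.15]
```

Emit:
{"op": "send_rows", "data": {
  "commands": [
    [0,0,45,-40,0],
    [0,0,90,-80,0],
    [0,0,130,-110,0],
    [0,0,170,-110,0],
    [0,0,180,-110,0]
  ]
}}

```text
clock: 9.25
eef_pos: [444.9, -118.6, 233.4]
tool_rot: [3.136, -0.003, -0.521]
force: [0.3, 0.1, -0.6]
width: 0.2
```

Run:
```python
from h import *
s=ctrl.read_state();print(s["clock"],s["eef_pos"])
im=ctrl.get_image("side")[:,:,::-1];cv2.imwrite("pics/side9.png",im)
cv2.imwrite("pics/s9.png",cv2.resize(im[190:310,235:335],None,fx=4.8,fy=4.8,interpolation=cv2.INTER_CUBIC))
im=ctrl.get_image("top")[:,:,::-1];cv2.imwrite("pics/top9.png",im)
```

```text
9.25 [ 444.9  -118.59  233.41]
```

View pics/s9.png

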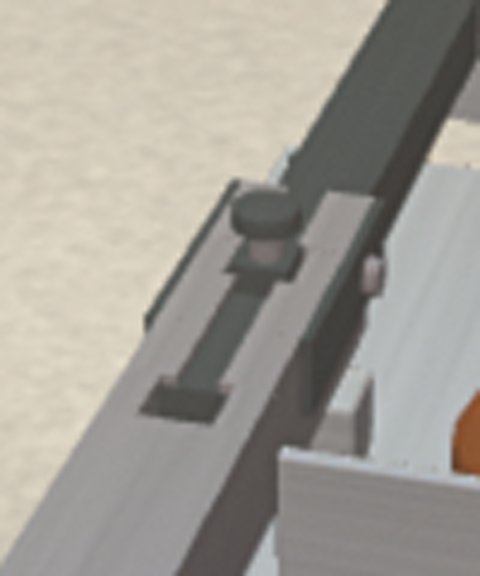

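View pics/top9.png

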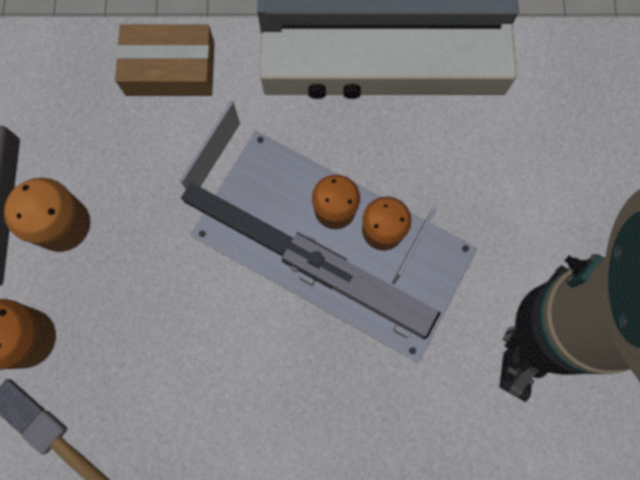

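The side view shows the cap standing on its visible stem above the far hole at (267,215), as it did at the start. I'll confirm its height by triangulating and check that the cakes haven't moved.

Run:
```python
from h import *
t=cv2.imread("pics/top9.png")
cv2.imwrite("pics/t9z.png",cv2.resize(t[230:300,280:370],None,fx=6,fy=6,interpolation=cv2.INTER_CUBIC))
# cap-side vertical offset in the side view, z from centre on tube axis: before/after
side=lambda x,y,z:onz("side",x/4.8+235-.4,y/4.8+190-.4,z)
hole=(side(225,270,66)+side(301,275,66))/2
for z in(77,82): print(z,"cap top centre",side(266,207,z),"dia",np.linalg.norm(side(231,207,z)-side(302,207,z)))
a=cv2.imread("pics/top0.png");
for n,im in(("0",a),("9",t)):
    h=cv2.cvtColor(im,cv2.COLOR_BGR2HSV);m=cv2.inRange(h,(3,150,60),(20,255,255));m[:, :300]=0;m[:160]=0;m[260:]=0
    c,_=cv2.findContours(m,0,2);print(n,[cv2.minEnclosingCircle(k) for k in c if cv2.contourArea(k)>300])
```

```text
77 cap top centre [557.16  87.98  77.  ] dia 17.80559646707222
82 cap top centre [555.08  78.95  82.  ] dia 17.52418098657008
0 [((385.5820007324219, 221.36221313476562), 24.152362823486328), ((335.0234069824219, 199.22776794433594), 23.897876739501953)]
9 [((385.1060485839844, 221.15151977539062), 24.413923263549805), ((334.9110412597656, 199.24217224121094), 23.96246337890625)]
```

View pics/t9z.png

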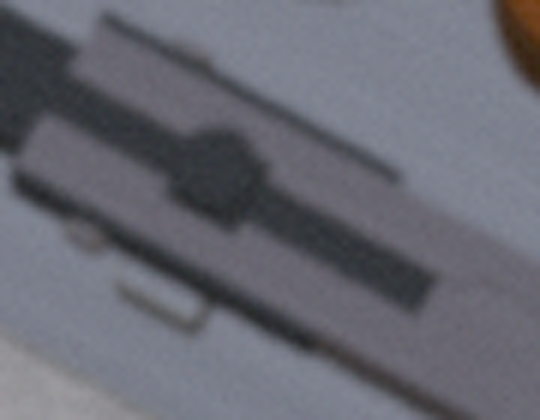

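With its top at 82 mm, the cap lands at (555.1, 79.0), right on the far hole's centre (555.3, 79.5). A held-down height of 77 mm would put it 9 mm away. The cakes are where they were, within 0.5 px, and the robot is clear.

```bash
python3 -c "
from cell import ctrl
print(ctrl.finish_job())"
```

```text
the job is handed in; nothing more can be done
None
```

The button is popped up in the far hole, so the fence should be locked in its longer setting. I handed the job in at about 9.4 s.

**What I did:** With the closed fingertips I pressed the button about 7.5 mm and dragged it about 60 mm towards the moving fence. I then lifted off and nudged the cap from its side, in small steps, until it popped up. The highest force I read on the button was about 8 N; I only read it at the end of each move.

**Last checks:**
- **Button up:** In the side view, the fully-up height of 82 mm puts the cap within about 1 mm of the far hole's centre. The held-down height of 77 mm would put it 9 mm away. The hole is about 67 mm from the first one.
- **Cakes:** Both moved less than 0.5 px in the top view, which is within noise.
- **Robot:** It is well clear and touching nothing.

**Weak or missing evidence:** The cap's apparent size in the wrist view could not tell the two heights apart (18.1 mm if held down, 17.6 mm if up, against a true 18 mm). I therefore relied on the cap's position in the side view and the stem showing. I did not test the lock by pushing on the fence.

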